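Turn the ribbed jaw plate over down the ramp and case it

ROBOT

A 6-joint arm with a two-finger parallel gripper is mounted at the origin on the work surface. World frame = base frame: x ahead of the robot, y to its left, z up, the work surface at z = 0. Lengths are in m, angles in rad, forces in N, time in s.
With the tool pointing down it reaches from about 0.425 to 1.125 m from the base axis. Payload 14.9 kg.
Tool frame: the origin (TCP) lies at the very end of the fingers, on their centre line; the grasp point (between the pads) lies 19 mm behind it; z points along the fingers, y is the line along which they close (so a half turn about z gives the same grasp; the last joint's range is limited). The gripper opens to 91 mm and grips with 3 to 60 N. Pads are 32 mm wide; open, the fingers measure 118 mm over their backs; the gripper's body (76 mm by 178 mm) begins 60 mm behind the grasp point.
Start: joints at [-1.375, 0.379, 1.734, -0, 1.028, -0.033], TCP at [0.159, -0.682, 0.189] pointing down, gripper open.
Joint ranges: [-2.77, 2.77], [-0.74, 2.19], [0, 2.66], [-1.06, 4.2], [0.31, 2.87], [-3.08, 3.08]. Speed limits (rad/s): [1.89, 1.89, 2.39, 3.14, 3.14, 3.14].

INTERFACE

Orientations are given as [roll, pitch, yaw] about the fixed x, y, z axes, in that order (R = Rz(yaw) Ry(pitch) Rx(roll)).
In Python, from cell import arm gives the robot as it stands.
- The arm moves only by the tool move_arm, never from a script. Its argument "moves" is a list of rows, each a list of 5 numbers: the shift along the tool's x, y, z in m, then the turn about the tool's z in rad, then the opening, from 0 (shut) to 1 (fully open). In form: [[x, y, z, spin, claw], ...]. A call has 1 to 20 rows; each row is the pose to reach, as a shift and turn from the pose commanded when the call began, along the tool's axes at that moment; what a row does not reach only later rows make up. A row lasts 1/8 s, in which the tool goes at most 62.5 mm and 10.7 degrees, less where a joint would pass 70% of its speed; a pose out of reach is approached as far as the arm can. A call with a gripper value outside its range is refused whole. The fingers move at their own pace and stop on an object; "squeeze" is the grip in N (left out, the last holds). Time passes only in rows, so rows that repeat a pose let the fingers close. It gives the time, the measured TCP pose, the force, the opening and the grip force at its end, in the units of the state.
- arm.get_obs(): the state, without advancing time (a new reading comes with each control period).
- arm.capture(name): name is "scene" or "top" or "wrist"; returns (picture, depth): 480x640x3 uint8, blue, green, red; 480x640 float32, m along the optical axis (not along the pixel's ray), 0 where there is no reading.
- arm.camera_info(name): a dict with "fovy" (degrees; the focal length in pixels is half the picture's height over the tangent of half this angle, whatever the lens; pixels are square), "cx", "cy" (the principal point, pixels), "distortion" ([k1, k2, p1, p2, k3] as OpenCV has them; the pictures are not rectified), "camera_from_world" (4x4, takes a point from world to camera coordinates). Camera axes: x right, y down, z forward; pixel columns grow to the right and rows downward; lengths in m; the calibration is good to about 2 mm. A picture is of the moment at which its call begins: read the wrist's pose just before it. camera_info takes no time and is no camera call; for the wrist camera it gives the pose at the moment of the call.
- arm.finish_job(): hands the job in; it is judged then, once.
The state is a dict: "clock": time; "joints": joint angles; "joint_vel": joint speeds; "joint_efforts": joint torques, N m; "tool_pos": TCP position; "orientation": TCP orientation; "contact_force": force on the tool from outside, world axes, zero at the start; "wrist_torque": the same for the moment, N m; "gripper_width": finger opening in m; "finger_force": force on a finger pad.
Only numpy, scipy, OpenCV 4.12 (cv2) and the standard library are available. Lean on these libraries where they do the work, as an engineer would, in place of code of your own. Each camera call takes 0.05 s, during which the arm holds its last target. There are 200 camera calls.

TASK

Put the ribbed aluminium plate away in its case, ribs down. Slide the wooden cover of the case all the way back, stand the plate in the groove at the head of the ramp, leaning on the backboard with its ribs towards the ramp, let go of it, then tip it over so that it falls on its other face and slides down into the case; then slide the cover fully shut. Leave the bowl, the wax jar and the gouge where they are.

Things in the scene. Friction and masses are not known exactly. Their poses are not given: they have to be found in the camera images.
- station: Wooden turn-over station fixed to the bench: a low open case, a ramp descending into it, and a groove with a leaning backboard at the ramp's head. Origin on the bench under the foot of the ramp, on its middle line; z up, -y downhill (backboard towards case), +x the way the cover opens. Case inside (mm, this frame): x -38 to 38, y -140 to 0, walls to z 26; cover rails out to x 150.
- lip (a point): Upper edge of the ramp, on the middle line (station frame 0, 85, 75 mm). The ramp is slick waxed aluminium sheet, 76 mm wide, 40 deg steep, from here down to the case floor at y 0, z 4. Cheeks beside it (x 38 to 46 mm and -38 to -46, y 30 to 95, at most z 92) guide the plate. Axes as the station's.
- groove (a point): Middle of the floor of the 11 mm wide, 8 mm deep groove behind the lip (station frame 0, 90, 67 mm; groove from y 85 to 96). The plate's lower short edge stands here; the plate then leans stably on the backboard, 46 to 48 deg from level. Pushed past upright from behind it falls over the lip onto the ramp and slides into the case by itself.
- backboard_top (a point): Middle of the backboard's top front edge (station frame 0, 140, 116 mm). The backboard is a 40 mm wide, 8 mm thick plank whose front face leans back 48 deg from level, rising from y 96, z 67 to here. The leaning plate stands out on both its sides (11 mm each) and about 40 mm higher (top near z 155), so it can be pushed over from behind above the backboard.
- case_floor (a point): Centre of the case's inner floor (station frame 0, -70, 4 mm).
- cover (a joint): Sliding wooden cover of the case, 92 x 166 x 6 mm, top at 32 mm: 0 = fully shut, 0.1 = fully back (m), moving along the station's +x. It slides stiffly (about 2 N) and stays where it is left.
- cover_grip (a point): The cover's handle, a wooden batten on its middle: 14 mm thick along the sliding direction, 56 mm long along the station's y, standing from 32 to 58 mm above the bench. This point is in its centre, 48 mm up; moves with the cover.
- plate: Ribbed aluminium plate, 120 x 62 x 8 mm (x, y, z), about 0.18 kg, starts on the bench ribs up. Origin at the centre of its plain face; z points out of the ribbed face; two ribs 96 x 10 x 6 mm along x at y +-18 mm, ending 12 mm short of the plate's ends (14 mm thick in all).
- bowl: Bystander: turned wooden bowl, 140 mm across, 60 mm tall. Origin at the centre of its underside.
- wax: Bystander: amber glass jar with a steel lid, 72 mm across, 70 mm tall. Origin at the centre of its underside.
- gouge: Bystander: turning gouge with a dark wooden handle lying on the bench, 360 mm long along its x from -160 (handle) to 200 (blade), 32 mm thick.
Not all that is in view belongs to the job. Of the things that look like the plate, the middle-sized one is meant.

How it is judged:
By the outcome, as a careful person would: the job done as asked, in the order asked, and still so for the second after the job is handed in, with the robot touching nothing.
It also fails if it takes over 72 s, if anything falls off the work surface, if the arm or the gripper's body presses on something with over 40 N, if the wrist force passes 120 N, or if a joint passes its speed limit or range.

## Working session

There is one attempt and no reset: what is moved stays moved. The work goes in short steps, Python scripts to look and compute and a tool call to move; the robot and the scene stay as the last step left them, time stands still between calls to the robot, and variables do not carry over. Pictures are saved under pics/ and viewed, at most 10 in all, crops included, and the job is handed in when it is done.

Besides the shell and the picture viewer there is one more tool, called after ">>>" as name(argument=value, ...), one argument or row to a line, values as JSON. move_arm: Moves the arm, as the interface text tells. Its arguments: {"type":"object","properties":{"moves":{"type":"array","items":{"type":"array","items":{"type":"number"}}},"squeeze":{"type":"number"}},"required":["moves"]}

```bash
mkdir -p pics; ls
python3 - <<'E'
from cell import arm
import cv2,numpy as np
for n in("scene","top"):
    p,d=arm.capture(n); cv2.imwrite(f"pics/{n}0.png",p); np.savez(f"{n}0.npz",p=p,d=d)
    i=arm.camera_info(n); print(n,i)
print(arm.get_obs())
E
```

```text
pics
scene {'fovy': 50.31266937092602, 'cx': 320.498175450623, 'cy': 240.9822878720368, 'distortion': array([-0.14417104,  0.        ,  0.        ,  0.        ,  0.        ]), 'camera_from_world': array([[ 0.01617572,  0.99985997, -0.00428802,  0.01760296],
       [ 0.84560477, -0.01596847, -0.53357059, -0.44060009],
       [-0.53356435,  0.00500492, -0.84574466,  1.58044265],
       [ 0.        ,  0.        ,  0.        ,  1.        ]])}
top {'fovy': 52.100970763791295, 'cx': 320.62926228965677, 'cy': 233.85733572852237, 'distortion': array([-0.06621831,  0.        ,  0.        ,  0.        ,  0.        ]), 'camera_from_world': array([[ 1.85668542e-02, -9.99826346e-01,  1.59671558e-03,
        -1.37419860e-02],
       [-9.95017385e-01, -1.86339685e-02, -9.79447769e-02,
         5.71319157e-01],
       [ 9.79575215e-02,  2.29766631e-04, -9.95190570e-01,
         1.28872252e+00],
       [ 0.00000000e+00,  0.00000000e+00,  0.00000000e+00,
         1.00000000e+00]])}
{'clock': 0.1, 'joints': array([-1.37531193e+00,  3.79362525e-01,  1.73472617e+00,  1.22062448e-05,
        1.02847803e+00, -3.32949612e-02]), 'joint_vel': array([ 0.00038091, -0.0023459 , -0.00224537, -0.00062295,  0.00193771,
       -0.00120438]), 'joint_efforts': array([ 8.39396853e-04, -7.65035248e+01, -4.35296166e+01,  6.51259627e-02,
        3.98223207e-02, -2.20968724e-05]), 'tool_pos': array([ 0.15867968, -0.68138988,  0.1885475 ]), 'orientation': array([-3.14061946e+00, -4.28688018e-05,  2.28773037e-01]), 'contact_force': array([-0.41708565,  0.78632413, -0.43909352]), 'wrist_torque': array([ 0.04723647,  0.0030591 , -0.04750748]), 'finger_force': 0.0, 'gripper_width': 0.0912828822812954}
```

View pics/top0.png

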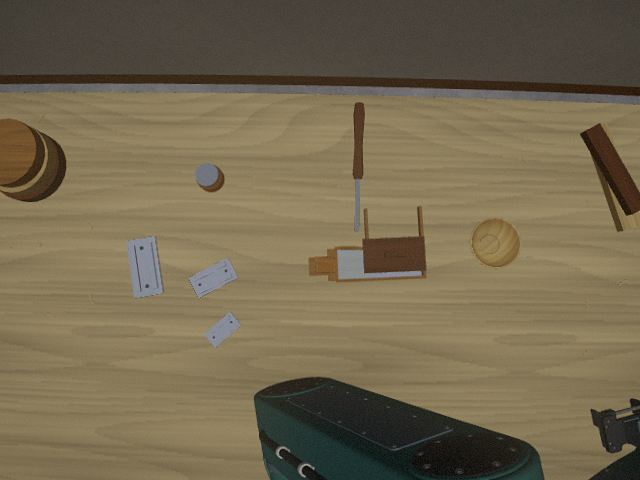

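View pics/scene0.png

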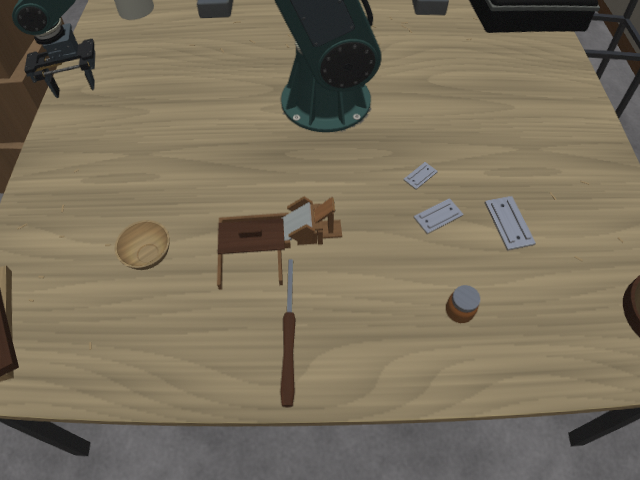

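Top picture: three plate-like things. The small one is at (222,330), the middle one at (213,278) and the large one at (145,267). The middle-sized one at (213,278) fits, and its size is checked next. The station is at (310-425, 237-280) with the backboard to the left (world +y). The cover opens up-image (world +x) and is partly open. The bowl is at (495,243), the wax jar at (208,177) and the gouge at (358,165).

```bash
cat > h.py <<'E'
import numpy as np,cv2
from cell import arm
def K(i):
    f=240/np.tan(np.radians(i["fovy"]/2)); return np.array([[f,0,i["cx"]],[0,f,i["cy"]],[0,0,1]])
def onplane(i,px,z):
    n=cv2.undistortPoints(np.float64(px).reshape(-1,1,2),K(i),i["distortion"]).reshape(-1,2)
    T=i["camera_from_world"];R=T[:3,:3];c=-R.T@T[:3,3]
    d=np.c_[n,np.ones(len(n))]@R
    return c+d*((z-c[2])/d[:,2])[:,None]
def proj(i,P):
    T=i["camera_from_world"];r,_=cv2.Rodrigues(T[:3,:3])
    return cv2.projectPoints(np.float64(P).reshape(-1,1,3),r,T[:3,3],K(i),i["distortion"])[0].reshape(-1,2)
def cloud(i,d):
    v,u=np.mgrid[0:480,0:640]
    n=cv2.undistortPoints(np.float64(np.c_[u.ravel(),v.ravel()]).reshape(-1,1,2),K(i),i["distortion"]).reshape(-1,2)
    T=i["camera_from_world"]
    P=(np.c_[n,np.ones(len(n))]*d.reshape(-1,1)-T[:3,3])@T[:3,:3]
    P[d.ravel()==0]=np.nan
    return P.reshape(480,640,3)
def snap(n,name):
    i=arm.camera_info(n);p,d=arm.capture(n);cv2.imwrite(f"pics/{name}.png",p);return i,p,d
E
python3 - <<'E'
from h import *
i=arm.camera_info("top");z=np.load("top0.npz");p=z["p"];P=cloud(i,z["d"])
hsv=cv2.cvtColor(p,cv2.COLOR_BGR2HSV)
m=((hsv[...,1]<60)&(hsv[...,2]>100)).astype(np.uint8);m[:110]=0;m[360:]=0
m=cv2.morphologyEx(m,cv2.MORPH_CLOSE,np.ones((5,5)))
for c in cv2.findContours(m,0,2)[0]:
    if cv2.contourArea(c)<150: continue
    w=onplane(i,c.reshape(-1,2),.010)[:,:2]
    r=cv2.minAreaRect((w*1000).astype(np.float32)); print(c.reshape(-1,2).mean(0),r)
# cover: dark brown
for u,v in[(395,242),(395,254),(345,262),(375,276),(318,265),(333,265),(365,220),(420,220)]:print(u,v,P[v,u].round(3))
m=cv2.inRange(hsv,(0,60,20),(15,255,125));m[:230]=0;m[290:]=0;m[:,:340]=0;m[:,440:]=0
c=max(cv2.findContours(m,0,2)[0],key=cv2.contourArea);w=onplane(i,c.reshape(-1,2),.032)[:,:2]
print("cover",cv2.boundingRect(c),cv2.minAreaRect((w*1000).astype(np.float32)))
a=cv2.resize(p[220:360,120:240],None,fx=3,fy=3,interpolation=2);b=cv2.resize(p[200:290,300:435],None,fx=3.0,fy=3,interpolation=2)
o=np.zeros((420,770,3),np.uint8);o[:,:360]=a;o[:270,362:362+405]=b;cv2.imwrite("pics/crop.png",o)
E
```

```text
[221.62068966 328.10344828] ((311.5156555175781, 256.297119140625), (48.92171096801758, 93.28409576416016), 41.80948257446289)
[212.32380952 277.74285714] ((449.7829284667969, 285.9326477050781), (63.72468948364258, 119.73477172851562), 28.984386444091797)
[373.36 266.68] ((495.690185546875, -162.60081481933594), (78.37116241455078, 227.4910430908203), 1.021756887435913)
[144.9122807 267.1754386] ((474.91046142578125, 475.7925720214844), (158.50906372070312, 83.6294174194336), 11.278002738952637)
[357.         205.77777778] ((654.8853759765625, -101.10842895507812), (144.03387451171875, 10.993786811828613), 0.5771365165710449)
[205.03448276 174.06896552] ((733.62158203125, 316.8274841308594), (62.456756591796875, 61.258914947509766), 2.45107102394104)
395 242 [ 0.553 -0.202  0.032]
395 254 [ 0.519 -0.198  0.063]
345 262 [ 0.496 -0.068  0.054]
375 276 [ 0.462 -0.153  0.002]
318 265 [0.485 0.002 0.115]
333 265 [ 0.487 -0.037  0.07 ]
365 220 [ 0.611 -0.122  0.026]
420 220 [ 0.614 -0.271  0.025]
cover (363, 236, 63, 38) ((516.93505859375, -199.47332763671875), (99.11089324951172, 164.9283905029297), 3.134516477584839)
```

View pics/crop.png

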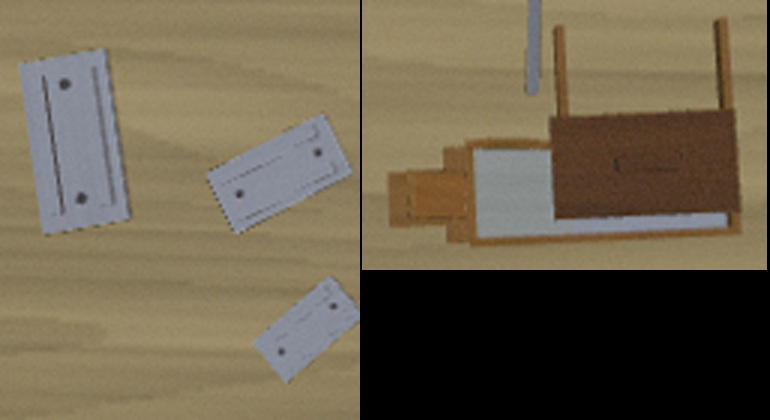

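The crop confirms the middle plate: 119.7 x 63.7 mm measured, ribs up, centre about (0.450, 0.286) with its long axis at 119°. The other two measure 93x49 and 158x84. The cover is partly open. Next I go above the cover handle and look with the wrist camera.

>>> move_arm(
  moves=[
    [0.458,-0.387,-0.06,-1.37,1],
    [0.458,-0.387,-0.06,-1.37,1],
    [0.458,-0.387,-0.06,-1.37,1],
    [0.458,-0.387,-0.06,-1.37,1],
    [0.458,-0.387,-0.06,-1.37,1],
    [0.458,-0.387,-0.06,-1.37,1],
    [0.458,-0.387,-0.06,-1.37,1],
    [0.458,-0.387,-0.06,-1.37,1],
    [0.458,-0.387,-0.06,-1.37,1],
    [0.458,-0.387,-0.06,-1.37,1],
    [0.458,-0.387,-0.06,-1.37,1],
    [0.458,-0.387,-0.06,-1.37,1],
    [0.458,-0.387,-0.06,-1.37,1],
  ],
)

```text
clock: 1.72
tool_pos: [0.5164, -0.2018, 0.2489]
orientation: [-3.141, -0.0, 1.598]
contact_force: [-0.2, -0.4, 0.1]
gripper_width: 0.0907
finger_force: 0.0
```

Run:
```python
from h import *
o=arm.get_obs();print(o["clock"],o["tool_pos"],o["orientation"])
i,p,d=snap("wrist","w1");np.savez("w1.npz",p=p,d=d,**{k:i[k] for k in i})
T=i["camera_from_world"];print(-T[:3,:3].T@T[:3,3],T[2,:3],i["fovy"])
```

```text
1.725 [ 0.51637754 -0.20176364  0.24889618] [-3.14116463e+00 -1.08785956e-04  1.59760449e+00]
[ 0.5131108  -0.1243049   0.44474501] [ 0.00602886 -0.2716148  -0.96238716] 66.5868145570503
```

View pics/w1.png

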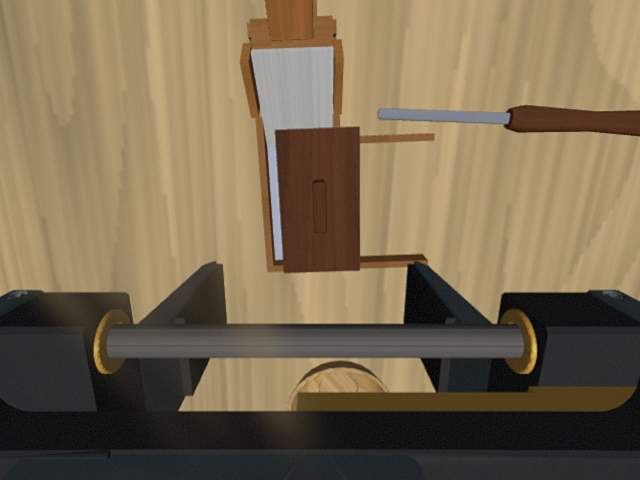

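Wrist view: the cover is at about (276-359, 126-272) with its handle at (319,206), the ramp top edge runs from (252,50) to (332,46), and the rails go right (+x). Now I fit the station frame.

Run:
```python
from h import *
z=np.load("w1.npz");i={k:z[k] for k in z};i["fovy"]=float(i["fovy"]);p=z["p"];P=cloud(i,z["d"])
hsv=cv2.cvtColor(p,cv2.COLOR_BGR2HSV)
print([hsv[v,u].tolist() for u,v in[(319,150),(290,70),(246,80),(319,206),(257,200),(290,20)]])
m=cv2.inRange(hsv,(0,50,20),(13,255,120));m[:120]=0;m[285:]=0;m[:,:265]=0;m[:,375:]=0
c=max(cv2.findContours(cv2.morphologyEx(m,cv2.MORPH_OPEN,np.ones((9,9))),0,2)[0],key=cv2.contourArea)
print("cover",cv2.boundingRect(c),cv2.minAreaRect((onplane(i,c.reshape(-1,2),.032)[:,:2]*1000).astype(np.float32)))
# handle by depth
Z=P[...,2];hm=((Z>.045)&(Z<.065)).astype(np.uint8);hm[:150]=0;hm[250:]=0;hm[:,:285]=0;hm[:,350:]=0
w=P[hm>0];print("handle",hm.sum(),np.median(w[:,2]),cv2.minAreaRect((w[:,:2]*1000).astype(np.float32)))
# ramp top edge & sides
print("lip mid",onplane(i,[(252,50),(332,46)],.075))
# Backboard points
for u,v in[(290,5),(290,20),(290,35),(290,42),(290,50),(290,80),(290,110)]:print(u,v,P[v,u].round(4))
# left/right case walls top at z .026 : along rows
for u,v in[(264,200),(252,120),(340,70),(246,70),(334,25),(252,25)]:print(u,v,P[v,u].round(4))
r=(Z>.015)&(Z<.07)&(hsv[...,1]<50);r[125:]=0
ys=[]
for v in range(60,120,10):
    us=np.where(r[v])[0];print(v,us.min(),us.max(),P[v,us.min()].round(4),P[v,us.max()].round(4))
```

```text
[[11, 149, 87], [30, 2, 165], [15, 174, 123], [10, 164, 81], [19, 94, 171], [14, 174, 133]]
cover (276, 128, 84, 144) ((519.7383422851562, -198.310546875), (90.41415405273438, 164.37411499023438), 3.634859800338745)
handle 672 0.05811186452224025 ((519.4959106445312, -198.1964569091797), (13.953997611999512, 56.163516998291016), 3.8102517127990723)
lip mid [[ 0.45319438 -0.05029801  0.075     ]
 [ 0.52637601 -0.04505592  0.075     ]]
290 5 [ 0.4889 -0.0182  0.0918]
290 20 [ 0.4883 -0.027   0.0824]
290 35 [ 0.4875 -0.0357  0.0691]
290 42 [ 0.4875 -0.0412  0.068 ]
290 50 [ 0.488  -0.0492  0.0741]
290 80 [ 0.487  -0.0723  0.0563]
290 110 [ 0.4857 -0.0987  0.0337]
264 200 [ 0.4559 -0.1974  0.0257]
252 120 [ 4.394e-01 -1.087e-01 -4.000e-04]
340 70 [ 0.534  -0.0666  0.0852]
246 70 [ 0.4493 -0.0691  0.0865]
334 25 [ 0.5281 -0.024   0.0598]
252 25 [ 0.4523 -0.0278  0.067 ]
60 255 332 [ 0.4549 -0.0576  0.0695] [ 0.5271 -0.0556  0.069 ]
70 254 333 [ 0.4532 -0.0656  0.0656] [ 0.5283 -0.0642  0.0692]
80 255 333 [ 0.4531 -0.0737  0.0597] [ 0.5289 -0.0722  0.0636]
90 257 333 [ 0.4537 -0.0818  0.0519] [ 0.5294 -0.0808  0.0602]
100 259 332 [ 0.4543 -0.0905  0.0433] [ 0.5296 -0.0883  0.0418]
110 261 442 [ 0.4552 -0.0997  0.0357] [ 0.6519 -0.0935  0.0188]
```

>>> move_arm(
  moves=[
    [0.0035,0.003,0.06,-0.038,0.6],
    [0.0035,0.003,0.12,-0.038,0.6],
    [0.0035,0.003,0.17,-0.038,0.6],
    [0.0035,0.003,0.2,-0.038,0.6],
    [0.0035,0.003,0.21,-0.038,0.6],
    [0.0035,0.003,0.21,-0.038,0],
    [0.0035,0.003,0.21,-0.038,0],
    [0.0035,0.003,0.21,-0.038,0],
    [0.0035,0.003,0.21,-0.038,0],
    [0.0035,0.003,0.21,-0.038,0],
  ],
  squeeze=25,
)

```text
clock: 3.02
tool_pos: [0.5201, -0.1974, 0.0394]
orientation: [3.141, 0.0, 1.637]
contact_force: [-0.4, 0.5, -0.2]
gripper_width: 0.0076
finger_force: 0.0
```

>>> move_arm(
  moves=[
    [0,0,0,0,0],
    [0,0,0,0,0],
  ],
)

```text
clock: 3.28
tool_pos: [0.52, -0.1974, 0.0391]
orientation: [-3.142, -0.0, 1.637]
contact_force: [0.6, 0.3, 0.9]
gripper_width: 0.0008
finger_force: 0.0
```

Run:
```python
from h import *
i,p,d=snap("wrist","w2")
a,q,e=snap("scene","s2")
cv2.imwrite("pics/m2.png",np.hstack([cv2.resize(p[60:460,120:520],(400,400)),cv2.resize(q[170:300,190:320],(400,400),interpolation=2)]))
```

```text
(no output)
```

View pics/m2.png

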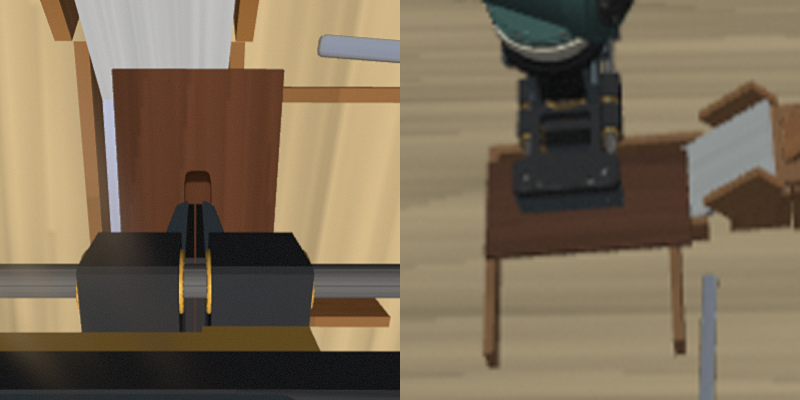

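>>> move_arm(
  moves=[
    [0,0.006,0,0,0],
    [0,0.012,0,0,0],
    [0,0.02,0,0,0],
  ],
)

```text
clock: 3.75
tool_pos: [0.5405, -0.1961, 0.0391]
orientation: [3.142, 0.0, 1.637]
contact_force: [-0.5, 0.0, -0.4]
gripper_width: 0.0002
finger_force: 0.0
```

Run:
```python
from h import *
o=arm.get_obs();print(o["tool_pos"],o["contact_force"],o["gripper_width"],o["finger_force"])
i,p,d=snap("wrist","w3")
cv2.imwrite("pics/m3.png",cv2.resize(p[210:330,240:400],(800,600),interpolation=2))
P=cloud(i,d);Z=P[...,2]
for v in (245,255,260,265,270,280):print(v,[(u,P[v,u].round(3).tolist()) for u in(300,308,312,318,324,328,340)])
```

```text
[ 0.5405013  -0.19606155  0.03914217] [-0.51629031  0.04526007 -0.35637955] 0.00017045280164633398 0.0
245 [(300, [0.529, -0.18, 0.032]), (308, [0.534, -0.18, 0.032]), (312, [0.536, -0.18, 0.033]), (318, [0.54, -0.179, 0.033]), (324, [0.543, -0.179, 0.034]), (328, [0.546, -0.179, 0.033]), (340, [0.553, -0.179, 0.032])]
255 [(300, [0.53, -0.186, 0.032]), (308, [0.534, -0.186, 0.032]), (312, [0.537, -0.186, 0.032]), (318, [0.54, -0.185, 0.033]), (324, [0.544, -0.185, 0.033]), (328, [0.546, -0.185, 0.031]), (340, [0.553, -0.185, 0.032])]
260 [(300, [0.53, -0.189, 0.032]), (308, [0.535, -0.189, 0.033]), (312, [0.537, -0.189, 0.032]), (318, [0.541, -0.189, 0.032]), (324, [0.544, -0.188, 0.033]), (328, [0.546, -0.188, 0.033]), (340, [0.553, -0.188, 0.032])]
265 [(300, [0.531, -0.179, 0.07]), (308, [0.535, -0.18, 0.067]), (312, [0.537, -0.179, 0.067]), (318, [0.54, -0.179, 0.066]), (324, [0.542, -0.178, 0.07]), (328, [0.544, -0.178, 0.071]), (340, [0.554, -0.19, 0.033])]
270 [(300, [0.531, -0.179, 0.077]), (308, [0.535, -0.179, 0.074]), (312, [0.537, -0.18, 0.072]), (318, [0.54, -0.179, 0.074]), (324, [0.542, -0.177, 0.078]), (328, [0.544, -0.177, 0.078]), (340, [0.554, -0.194, 0.033])]
280 [(300, [0.532, -0.179, 0.089]), (308, [0.535, -0.18, 0.085]), (312, [0.537, -0.179, 0.087]), (318, [0.539, -0.18, 0.085]), (324, [0.542, -0.178, 0.089]), (328, [0.544, -0.177, 0.09]), (340, [0.554, -0.2, 0.033])]
```

View pics/m3.png

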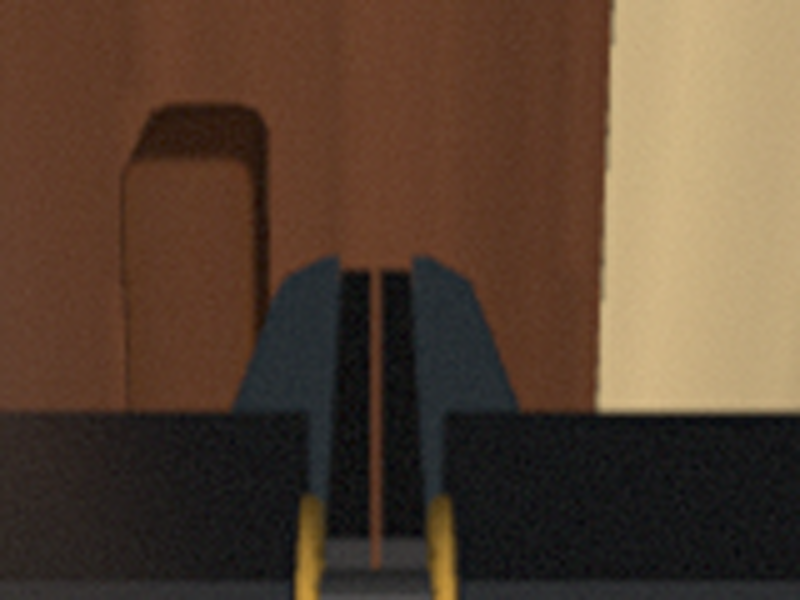

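The fingers closed above the handle. By depth the visible fingertips are at z≈0.066 while the reported TCP z is 0.039, so the tips sit about 27 mm higher than reported. I'll reopen and go lower in steps, watching the contact force.

>>> move_arm(
  moves=[
    [0,-0.01,0,0,0.6],
    [0,-0.021,0,0,0.6],
    [0,-0.021,0,0,0.6],
    [0,-0.021,0,0,0.6],
    [0,-0.021,0,0,0.6],
    [0,-0.021,0.008,0,0.6],
    [0,-0.021,0.016,0,0.6],
    [0,-0.021,0.021,0,0.6],
    [0,-0.021,0.021,0,0],
    [0,-0.021,0.021,0,0],
    [0,-0.021,0.021,0,0],
    [0,-0.021,0.021,0,0],
    [0,-0.021,0.021,0,0],
    [0,-0.021,0.021,0,0],
  ],
)

```text
clock: 5.55
tool_pos: [0.5192, -0.1975, 0.0183]
orientation: [3.141, 0.0, 1.637]
contact_force: [1.1, 1.2, 1.9]
gripper_width: 0.0139
finger_force: 25.0
```

Run:
```python
from h import *
i,p,d=snap("wrist","w4")
P=cloud(i,d)
for v in range(240,300,5):print(v,[(u,P[v,u].round(3).tolist()) for u in(300,305,310,330,335)])
```

```text
240 [(300, [0.509, -0.172, 0.033]), (305, [0.511, -0.172, 0.033]), (310, [0.514, -0.171, 0.036]), (330, [0.524, -0.171, 0.033]), (335, [0.527, -0.172, 0.032])]
245 [(300, [0.509, -0.175, 0.034]), (305, [0.511, -0.172, 0.042]), (310, [0.514, -0.171, 0.044]), (330, [0.524, -0.174, 0.034]), (335, [0.527, -0.174, 0.032])]
250 [(300, [0.509, -0.178, 0.032]), (305, [0.512, -0.172, 0.051]), (310, [0.514, -0.171, 0.052]), (330, [0.524, -0.177, 0.033]), (335, [0.527, -0.177, 0.033])]
255 [(300, [0.509, -0.174, 0.053]), (305, [0.512, -0.172, 0.058]), (310, [0.514, -0.172, 0.057]), (330, [0.525, -0.18, 0.032]), (335, [0.527, -0.18, 0.031])]
260 [(300, [0.51, -0.175, 0.056]), (305, [0.512, -0.174, 0.058]), (310, [0.514, -0.174, 0.058]), (330, [0.525, -0.182, 0.033]), (335, [0.527, -0.182, 0.033])]
265 [(300, [0.51, -0.178, 0.055]), (305, [0.512, -0.177, 0.058]), (310, [0.514, -0.176, 0.059]), (330, [0.524, -0.18, 0.046]), (335, [0.527, -0.18, 0.046])]
270 [(300, [0.51, -0.18, 0.056]), (305, [0.512, -0.179, 0.059]), (310, [0.514, -0.179, 0.059]), (330, [0.524, -0.18, 0.053]), (335, [0.526, -0.18, 0.053])]
275 [(300, [0.51, -0.182, 0.056]), (305, [0.512, -0.181, 0.059]), (310, [0.515, -0.181, 0.059]), (330, [0.524, -0.18, 0.06]), (335, [0.526, -0.18, 0.059])]
280 [(300, [0.51, -0.185, 0.055]), (305, [0.512, -0.184, 0.059]), (310, [0.515, -0.184, 0.058]), (330, [0.524, -0.182, 0.06]), (335, [0.526, -0.18, 0.065])]
285 [(300, [0.51, -0.188, 0.056]), (305, [0.513, -0.186, 0.058]), (310, [0.515, -0.186, 0.058]), (330, [0.524, -0.184, 0.061]), (335, [0.525, -0.18, 0.071])]
290 [(300, [0.51, -0.19, 0.055]), (305, [0.513, -0.189, 0.059]), (310, [0.515, -0.188, 0.059]), (330, [0.524, -0.187, 0.062]), (335, [0.525, -0.18, 0.075])]
295 [(300, [0.511, -0.193, 0.056]), (305, [0.513, -0.191, 0.059]), (310, [0.515, -0.191, 0.06]), (330, [0.524, -0.189, 0.061]), (335, [0.525, -0.18, 0.082])]
```

Handle gripped (13.9 mm); the tip offset is about +26 mm. Sliding the cover back.

>>> move_arm(
  moves=[
    [0,0.01,0,0,0],
    [0,0.025,0,0,0],
    [0,0.04,0,0,0],
    [0,0.055,0,0,0],
    [0,0.07,0,0,0],
    [0,0.077,0,0,0],
    [0,0.081,0,0,0],
    [0,0.084,0,0,0],
    [0,0.084,0,0,0],
  ],
)

```text
clock: 6.72
tool_pos: [0.6003, -0.1923, 0.0182]
orientation: [-3.136, -0.001, 1.637]
contact_force: [-19.9, -7.5, 21.6]
gripper_width: 0.0137
finger_force: 25.0
```

>>> move_arm(
  moves=[
    [0,-0.003,0,0,0.4],
    [0,-0.003,0,0,0.4],
    [0,-0.003,0,0,0.4],
    [0,-0.003,-0.06,0,0.9],
    [0,-0.003,-0.12,0,0.9],
    [0.06,-0.016,-0.17,0,0.9],
    [0.12,-0.03,-0.2,-0.1,0.9],
    [0.18,-0.047,-0.2,-0.25,0.9],
    [0.522,-0.136,-0.2,-0.44,0.9],
    [0.522,-0.136,-0.2,-0.44,0.9],
    [0.522,-0.136,-0.2,-0.44,0.9],
    [0.522,-0.136,-0.2,-0.44,0.9],
    [0.522,-0.136,-0.2,-0.44,0.9],
    [0.522,-0.136,-0.2,-0.44,0.9],
    [0.522,-0.136,-0.2,-0.44,0.9],
  ],
)

```text
clock: 8.6
tool_pos: [0.4313, 0.3231, 0.2182]
orientation: [3.141, -0.0, 2.081]
contact_force: [0.0, 0.1, -0.1]
gripper_width: 0.0823
finger_force: 0.0
```

Run:
```python
from h import *
i,p,d=snap("wrist","w5");P=cloud(i,d)
hsv=cv2.cvtColor(p,cv2.COLOR_BGR2HSV)
m=((hsv[...,1]<60)&(hsv[...,2]>100)).astype(np.uint8);m[280:]=0
m=cv2.morphologyEx(m,cv2.MORPH_CLOSE,np.ones((7,7)))
for c in cv2.findContours(m,0,2)[0]:
    if cv2.contourArea(c)<800: continue
    w=onplane(i,c.reshape(-1,2),.008)[:,:2]
    print(c.reshape(-1,2).mean(0),cv2.minAreaRect((w*1000).astype(np.float32)))
print(np.nanmedian(P[m>0][:,2]))
# station top view check: cover after opening
i,p,d=snap("top","t5");hsv=cv2.cvtColor(p,cv2.COLOR_BGR2HSV)
m=cv2.inRange(hsv,(0,60,20),(15,255,125));m[:180]=0;m[290:]=0;m[:,:340]=0;m[:,440:]=0
m=cv2.morphologyEx(m,cv2.MORPH_OPEN,np.ones((9,9)))
c=max(cv2.findContours(m,0,2)[0],key=cv2.contourArea);w=onplane(i,c.reshape(-1,2),.032)[:,:2]
print("cover",cv2.boundingRect(c),cv2.minAreaRect((w*1000).astype(np.float32)))
```

```text
[316.46153846 225.76923077] ((446.1715393066406, 294.3076171875), (62.32902145385742, 107.72996520996094), 28.760948181152344)
[193.5037594  203.62406015] ((311.59783935546875, 259.2109680175781), (48.38833236694336, 92.4668960571289), 41.82267379760742)
[426.71794872  98.25641026] ((474.5025329589844, 477.61932373046875), (158.30062866210938, 81.91144561767578), 11.272729873657227)
0.010608756057516341
cover (363, 212, 33, 29) ((595.5526123046875, -159.330810546875), (75.89688873291016, 86.23411560058594), 0.562840461730957)
```

View pics/w5.png

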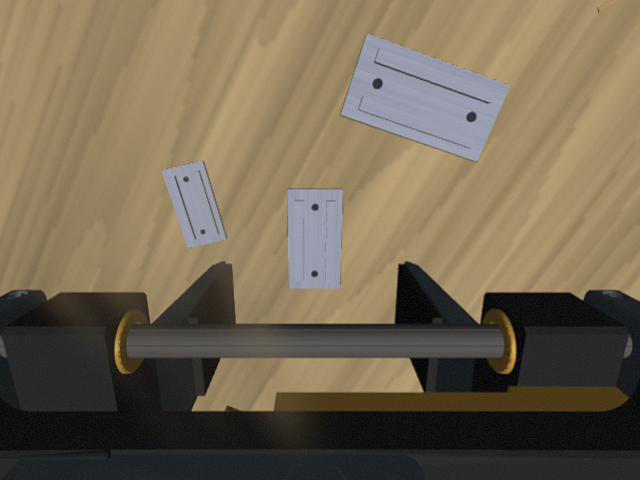

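Middle plate at (290-342, 189-288), as expected (the mask was cut at row 280), grip end at the top. Its centre is ≈ (0.449, 0.289). Descending carefully.

>>> move_arm(
  moves=[
    [0.003,-0.001,0.06,0.008,0.9],
    [0.003,-0.001,0.12,0.008,0.9],
    [0.003,-0.001,0.18,0.008,0.9],
    [0.003,-0.001,0.22,0.008,0.9],
    [0.003,-0.001,0.23,0.008,0.9],
    [0.003,-0.001,0.23,0.008,0.9],
  ],
)

```text
clock: 9.45
tool_pos: [0.4309, 0.3216, -0.0114]
orientation: [-3.141, 0.0, 2.068]
contact_force: [0.1, 0.2, 0.4]
gripper_width: 0.0818
finger_force: 0.0
```

Run:
```python
from h import *
o=arm.get_obs();print(o["tool_pos"])
i,p,d=snap("wrist","w6");P=cloud(i,d)
# finger tips: topmost finger pixels on each side
t=o["tool_pos"];y=o["orientation"][2];ax=np.array([np.cos(y),np.sin(y)]);ay=np.array([np.sin(y),-np.cos(y)])
Q=P-np.array([t[0],t[1],0]);L=np.stack([Q[...,:2]@ax,Q[...,:2]@ay,P[...,2]],-1)
hsv=cv2.cvtColor(p,cv2.COLOR_BGR2HSV)
for u in (175,185,195,205,215,225,400,410,420,430,440):
    col=[(v,L[v,u].round(3).tolist()) for v in range(200,290,8) if L[v,u,2]>.003]
    print(u,col[:5])
m=((hsv[...,1]<60)&(hsv[...,2]>100)).astype(np.uint8);m=cv2.morphologyEx(m,cv2.MORPH_CLOSE,np.ones((7,7)))
us=np.where(m[270,250:400])[0]+250
print(us.min(),us.max(),L[270,us.min()],L[270,us.max()])
```

```text
[ 0.43090602  0.32160809 -0.0113718 ]
175 []
185 []
195 [(288, [0.019, -0.05, 0.047])]
205 [(272, [0.019, -0.051, 0.03]), (280, [0.019, -0.048, 0.039]), (288, [0.019, -0.046, 0.047])]
215 [(264, [0.019, -0.049, 0.019]), (272, [0.019, -0.046, 0.03]), (280, [0.017, -0.045, 0.036]), (288, [0.017, -0.042, 0.044])]
225 [(264, [0.017, -0.045, 0.015]), (272, [0.017, -0.043, 0.025]), (280, [0.014, -0.042, 0.028]), (288, [0.01, -0.042, 0.028])]
400 [(264, [0.017, 0.041, 0.014]), (272, [0.015, 0.04, 0.019]), (280, [0.011, 0.04, 0.021]), (288, [0.008, 0.04, 0.022])]
410 [(264, [0.019, 0.045, 0.019]), (272, [0.017, 0.043, 0.025]), (280, [0.017, 0.041, 0.035]), (288, [0.015, 0.04, 0.038])]
420 [(272, [0.019, 0.046, 0.03]), (280, [0.019, 0.044, 0.038]), (288, [0.018, 0.042, 0.045])]
430 [(280, [0.019, 0.048, 0.038]), (288, [0.018, 0.046, 0.047])]
440 [(288, [0.019, 0.049, 0.049])]
257 376 [ 0.01096697 -0.03101686  0.00610681] [0.0114811  0.03055895 0.00753466]
```

>>> move_arm(
  moves=[
    [0.004,0,0.004,0,0.9],
    [0.004,0,0.008,0,0.9],
    [0.004,0,0.011,0,0.9],
    [0.004,0,0.011,0,0],
    [0.004,0,0.011,0,0],
    [0.004,0,0.011,0,0],
    [0.004,0,0.011,0,0],
  ],
  squeeze=12,
)

```text
clock: 10.38
tool_pos: [0.4285, 0.3256, -0.0228]
orientation: [3.141, -0.0, 2.069]
contact_force: [0.1, -0.4, 0.3]
gripper_width: 0.062
finger_force: 12.0
```

>>> move_arm(
  moves=[
    [0,0,-0.02,0,0],
    [0,0,-0.05,0,0],
    [0,0,-0.09,0,0],
    [0,0,-0.13,0,0],
    [0,0,-0.17,0,0],
    [0,0,-0.2,0,0],
    [0,0,-0.2,0,0],
    [0,0,-0.2,0,0],
  ],
)

```text
clock: 11.38
tool_pos: [0.4278, 0.3252, 0.1759]
orientation: [-3.14, 0.0, 2.069]
contact_force: [0.3, 0.1, -2.5]
gripper_width: 0.0619
finger_force: 12.0
```

```bash
cat > tilt.py <<'E'
from h import *
import sys
o=arm.get_obs();i,p,d=snap("wrist",sys.argv[1]);P=cloud(i,d)
t=o["tool_pos"];y=o["orientation"][2];ax=np.array([np.cos(y),np.sin(y)]);ay=np.array([np.sin(y),-np.cos(y)])
Q=P-np.array([t[0],t[1],t[2]]);L=np.stack([Q[...,:2]@ax,Q[...,:2]@ay,Q[...,2]],-1)
print(t,y,o["gripper_width"],o["finger_force"])
for u in(310,330):
  print(u,[(v,L[v,u].round(3)[[0,2]].tolist()) for v in range(120,330,10)])
E
python3 tilt.py w7
```

```text
[0.42777817 0.32518358 0.17593247] 2.0687697175582596 0.06190583425095602 11.996241062879562
310 [(120, [0.093, -0.174]), (130, [0.083, -0.175]), (140, [0.074, -0.177]), (150, [0.064, -0.177]), (160, [0.055, -0.175]), (170, [0.045, -0.176]), (180, [0.035, -0.176]), (190, [0.025, -0.175]), (200, [0.015, -0.174]), (210, [0.004, -0.177]), (220, [-0.006, -0.176]), (230, [-0.017, -0.176]), (240, [-0.028, -0.175]), (250, [-0.039, -0.177]), (260, [-0.05, -0.176]), (270, [0.016, 0.03]), (280, [0.011, 0.031]), (290, [0.006, 0.031]), (300, [0.001, 0.033]), (310, [-0.005, 0.031]), (320, [-0.011, 0.03])]
330 [(120, [0.093, -0.175]), (130, [0.083, -0.176]), (140, [0.074, -0.175]), (150, [0.064, -0.176]), (160, [0.055, -0.176]), (170, [0.045, -0.176]), (180, [0.035, -0.177]), (190, [0.025, -0.177]), (200, [0.015, -0.175]), (210, [0.004, -0.178]), (220, [-0.006, -0.176]), (230, [-0.017, -0.177]), (240, [-0.028, -0.175]), (250, [-0.039, -0.176]), (260, [-0.05, -0.175]), (270, [0.017, 0.032]), (280, [0.011, 0.032]), (290, [0.006, 0.031]), (300, [-0.0, 0.03]), (310, [-0.005, 0.031]), (320, [-0.011, 0.03])]
```

View pics/w7.png

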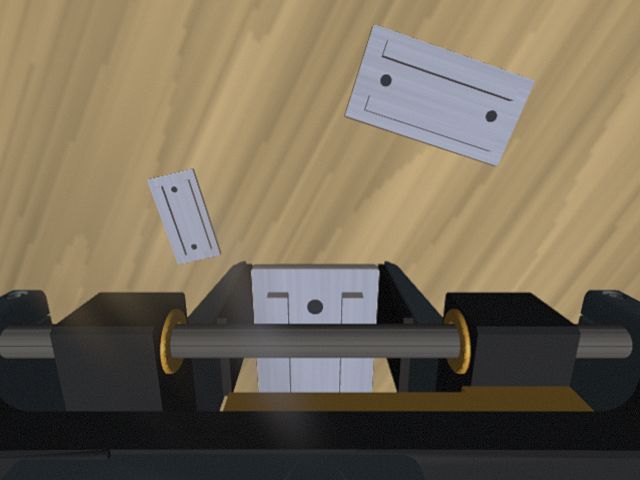

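The plate is held level in the fingers (253-378, 265-390). I'll lower to a safer height and loosen the grip so that it swings down.

>>> move_arm(
  moves=[
    [0,0,0.05,0,0],
    [0,0,0.08,0,0],
    [0,0,0.08,0,0],
    [0,0,0.08,0,0],
  ],
  squeeze=5,
)

```text
clock: 11.92
tool_pos: [0.4287, 0.3259, 0.0976]
orientation: [3.141, -0.0, 2.069]
contact_force: [-0.8, 1.0, -1.4]
gripper_width: 0.0619
finger_force: 5.0
```

```bash
python3 tilt.py w8|cut -c1-30,600-1200
```

```text
[0.42867978 0.32585623 0.09761
310 [(120, [0.09, -0.097]), (1
330 [(120, [0.09, -0.097]), (1
```

```bash
sed -i 's/range(120,330,10)/range(240,325,10)/' tilt.py; python3 tilt.py w9
```

```text
[0.42896542 0.3260296  0.09806827] 2.068909205921601 0.06165772055632835 4.998050853610039
310 [(240, [0.019, -0.011]), (250, [0.017, 0.003]), (260, [0.016, 0.016]), (270, [0.015, 0.027]), (280, [0.01, 0.029]), (290, [-0.051, -0.099]), (300, [-0.061, -0.098]), (310, [-0.07, -0.098]), (320, [-0.08, -0.098])]
330 [(240, [0.019, -0.012]), (250, [0.017, 0.004]), (260, [0.016, 0.016]), (270, [0.015, 0.029]), (280, [0.011, 0.03]), (290, [-0.051, -0.097]), (300, [-0.061, -0.099]), (310, [-0.07, -0.098]), (320, [-0.08, -0.098])]
```

>>> move_arm(
  moves=[
    [0,0,0,0,0],
  ],
  squeeze=30,
)

```text
clock: 12.15
tool_pos: [0.4289, 0.3259, 0.0981]
orientation: [3.14, -0.0, 2.069]
contact_force: [0.4, 0.7, -1.9]
gripper_width: 0.0599
finger_force: 30.0
```

```bash
python3 tilt.py w10; python3 tilt.py w11 | tail -1
python3 - <<'E'
from h import *
# scene view side look: points near the gripper with z<.1
i,p,d=snap("scene","s10");P=cloud(i,d);o=arm.get_obs();t=o["tool_pos"];y=o["orientation"][2]
ax=np.array([np.cos(y),np.sin(y)]);ay=np.array([np.sin(y),-np.cos(y)])
Q=P-np.array([*t[:2],0]);X=Q[...,:2]@ax;Y=Q[...,:2]@ay;Z=P[...,2]
m=(abs(X)<.12)&(abs(Y)<.02)&(Z>.012)&(Z<.135)
for z0 in np.arange(.01,.135,.01):
    s=m&(Z>=z0)&(Z<z0+.01)
    if s.sum():print(round(z0,3),s.sum(),X[s].min().round(3),X[s].max().round(3))
q=proj(i,[[*t[:2],.1]])[0];print(q)
E
```

```text
[0.4289447  0.32593601 0.09814667] 2.0688467163373367 0.059863980763280394 29.99766379594803
310 [(240, [-0.006, -0.098]), (250, [0.005, -0.037]), (260, [0.011, 0.001]), (270, [0.014, 0.027]), (280, [0.01, 0.029]), (290, [-0.051, -0.098]), (300, [-0.06, -0.097]), (310, [-0.071, -0.099]), (320, [-0.08, -0.098])]
330 [(240, [-0.006, -0.099]), (250, [0.005, -0.036]), (260, [0.011, 0.001]), (270, [0.015, 0.028]), (280, [0.01, 0.029]), (290, [-0.051, -0.097]), (300, [-0.061, -0.099]), (310, [-0.07, -0.098]), (320, [-0.08, -0.098])]
330 [(240, [0.012, -0.036]), (250, [0.013, -0.01]), (260, [0.014, 0.01]), (270, [0.015, 0.028]), (280, [0.01, 0.029]), (290, [-0.052, -0.099]), (300, [-0.06, -0.097]), (310, [-0.07, -0.098]), (320, [-0.079, -0.097])]
0.01 14 -0.011 -0.004
0.02 37 -0.012 -0.0
0.03 31 -0.012 -0.002
0.04 37 -0.012 -0.0
0.05 38 -0.011 0.001
0.06 31 -0.009 0.0
0.07 38 -0.009 0.001
0.08 39 -0.008 0.003
0.09 39 -0.006 0.006
0.1 39 -0.006 0.005
0.11 42 -0.004 0.007
0.12 49 0.002 0.012
0.13 2 0.003 0.005
[459.63000437 186.60732351]
```

Run:
```python
from h import *
o=arm.get_obs();print(o["gripper_width"],o["finger_force"],o["clock"])
i,p,d=snap("wrist","w12");P=cloud(i,d)
q=cv2.imread("pics/s10.png")
cv2.imwrite("pics/m12.png",np.hstack([cv2.resize(p[200:400,220:420],(400,400),interpolation=2),cv2.resize(q[140:240,410:510],(400,400),interpolation=2)]))
t=o["tool_pos"];y=o["orientation"][2];ax=np.array([np.cos(y),np.sin(y)]);ay=np.array([np.sin(y),-np.cos(y)])
Q=P-t;L=np.stack([Q[...,:2]@ax,Q[...,:2]@ay,Q[...,2]],-1)
for v in(240,255,265,272,278):print(v,[(u,L[v,u].round(3).tolist()) for u in(240,255,260,280,318,350,372,378,385)])
```

```text
0.05982160394484372 29.99769151210785 12.3
240 [(240, [-0.005, -0.063, -0.096]), (255, [-0.006, -0.051, -0.098]), (260, [-0.006, -0.047, -0.097]), (280, [-0.005, -0.03, -0.096]), (318, [-0.006, 0.002, -0.098]), (350, [-0.006, 0.028, -0.097]), (372, [-0.006, 0.047, -0.097]), (378, [-0.006, 0.052, -0.098]), (385, [-0.006, 0.058, -0.098])]
255 [(240, [-0.019, -0.064, -0.098]), (255, [-0.019, -0.052, -0.099]), (260, [-0.019, -0.047, -0.097]), (280, [0.003, -0.024, -0.03]), (318, [0.004, 0.001, -0.027]), (350, [0.004, 0.022, -0.028]), (372, [-0.019, 0.047, -0.098]), (378, [-0.019, 0.053, -0.098]), (385, [-0.019, 0.058, -0.097])]
265 [(240, [0.019, -0.037, 0.032]), (255, [-0.028, -0.052, -0.097]), (260, [0.012, -0.03, 0.012]), (280, [0.012, -0.019, 0.014]), (318, [0.013, 0.001, 0.015]), (350, [0.013, 0.018, 0.015]), (372, [-0.027, 0.048, -0.097]), (378, [0.017, 0.03, 0.028]), (385, [0.019, 0.032, 0.032])]
272 [(240, [0.019, -0.035, 0.042]), (255, [0.014, -0.03, 0.028]), (260, [0.014, -0.028, 0.029]), (280, [0.014, -0.018, 0.027]), (318, [0.014, 0.001, 0.029]), (350, [0.014, 0.016, 0.028]), (372, [0.014, 0.027, 0.029]), (378, [0.016, 0.029, 0.034]), (385, [0.018, 0.031, 0.038])]
278 [(240, [0.017, -0.034, 0.044]), (255, [0.011, -0.03, 0.028]), (260, [0.011, -0.028, 0.029]), (280, [0.011, -0.018, 0.027]), (318, [0.011, 0.001, 0.028]), (350, [0.011, 0.016, 0.029]), (372, [0.011, 0.027, 0.029]), (378, [0.013, 0.029, 0.034]), (385, [0.017, 0.03, 0.044])]
```

View pics/m12.png

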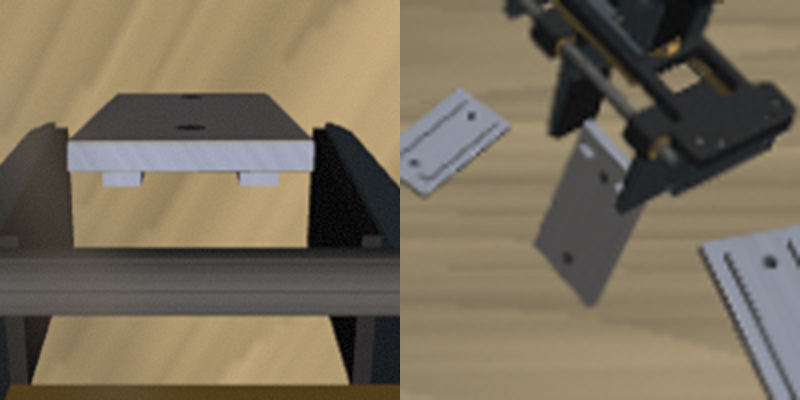

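Picture: the plate hangs vertically by its end with the plain face towards the camera (tool +x) and the ribs on tool −x, as needed. Now I refine the station offset from the ramp and backboard profile in the first wrist depth image, using the cover-stop x.

Run:
```python
from h import *
z=np.load("w1.npz");i={k:z[k] for k in z};i["fovy"]=float(i["fovy"]);P=cloud(i,z["d"])
a=.065;O=np.array([.4955,-.133]);X=np.array([np.cos(a),np.sin(a)]);Y=np.array([-np.sin(a),np.cos(a)])
Q=P[...,:2]-O;sx=Q@X*1e3;sy=Q@Y*1e3;Z=P[...,2]*1e3
for n,u in(("m",slice(275,310)),):
  print([(v,np.nanmedian(sy[v,u]).round(1),np.nanmedian(Z[v,u]).round(1)) for v in list(range(0,66,2))])
r=np.zeros(Z.shape,bool);r[58:115,270:315]=1
b=np.zeros(Z.shape,bool);b[3:32,278:305]=1
# residual heights: ramp z-(4+y*71/85)= dz - dy*.835 ; bb z-(67+(y-96)*49/44)
r1=np.nanmedian(Z[r]-(4+sy[r]*71/85));r2=np.nanmedian(Z[b]-(67+(sy[b]-96)*49/44))
# measured y = true + ey, z = true+ez
A=np.array([[1,-71/85],[1,-49/44]]);print("ez,ey",np.linalg.solve(A,[r1,r2]),r1,r2)
print("fit slopes",np.polyfit(sy[r],Z[r],1),np.polyfit(sy[b],Z[b],1))
# backboard side edges (x)
for v in(5,12,20):
    s=np.where((Z[v]>75))[0];print(v,s.min(),s.max(),sx[v,s.min()].round(1),sx[v,s.max()].round(1))
for v in range(60,100,10):
    w=[u for u in range(240,350) if 80<Z[v,u]<95];print(v,w and [(sx[v,u].round(1)) for u in (w[0],w[-1])])
```

```text
[(0, np.float64(118.0), np.float64(94.0)), (2, np.float64(116.7), np.float64(93.1)), (4, np.float64(115.7), np.float64(91.5)), (6, np.float64(114.6), np.float64(90.2)), (8, np.float64(113.5), np.float64(88.9)), (10, np.float64(112.3), np.float64(87.9)), (12, np.float64(111.2), np.float64(86.7)), (14, np.float64(109.9), np.float64(85.4)), (16, np.float64(109.0), np.float64(84.0)), (18, np.float64(107.7), np.float64(82.3)), (20, np.float64(106.5), np.float64(81.1)), (22, np.float64(105.2), np.float64(79.9)), (24, np.float64(104.0), np.float64(78.5)), (26, np.float64(102.8), np.float64(77.4)), (28, np.float64(101.6), np.float64(75.7)), (30, np.float64(100.3), np.float64(74.6)), (32, np.float64(99.1), np.float64(72.9)), (34, np.float64(97.8), np.float64(71.7)), (36, np.float64(96.6), np.float64(70.1)), (38, np.float64(95.3), np.float64(68.4)), (40, np.float64(93.8), np.float64(67.5)), (42, np.float64(92.2), np.float64(67.4)), (44, np.float64(90.5), np.float64(67.4)), (46, np.float64(88.9), np.float64(67.1)), (48, np.float64(86.1), np.float64(72.3)), (50, np.float64(84.0), np.float64(75.0
[... 607 characters left out ...]
 illegal value
 ** On entry to DLASCL parameter number  5 had an illegal value
 ** On entry to DLASCL parameter number  4 had an illegal valueTraceback (most recent call last):
  File "<stdin>", line 13, in <module>
    c, resids, rank, s = lstsq(lhs, rhs, rcond)
                         ~~~~~^^^^^^^^^^^^^^^^^
    x, resids, rank, s = _umath_linalg.lstsq(a, b, rcond,
                         ~~~~~~~~~~~~~~~~~~~^^^^^^^^^^^^^
                                             signature=signature)
                                             ^^^^^^^^^^^^^^^^^^^^
    raise LinAlgError("SVD did not converge in Linear Least Squares")
numpy.linalg.LinAlgError: SVD did not converge in Linear Least Squares
```

>>> move_arm(
  moves=[
    [0,0,-0.02,0,0],
    [0,0,-0.05,0,0],
    [0,0,-0.09,0,0],
    [-0.01,-0.003,-0.12,0,0],
    [-0.03,-0.01,-0.145,0.03,0],
    [-0.06,-0.02,-0.155,0.08,0],
    [-0.09,-0.031,-0.155,0.14,0],
    [-0.12,-0.042,-0.155,0.2,0],
    [-0.15,-0.053,-0.155,0.26,0],
    [-0.18,-0.063,-0.155,0.31,0],
    [-0.21,-0.074,-0.155,0.36,0],
    [-0.24,-0.084,-0.155,0.4,0],
    [-0.27,-0.095,-0.155,0.433,0],
    [-0.3,-0.106,-0.155,0.433,0],
    [-0.325,-0.114,-0.155,0.433,0],
    [-0.345,-0.121,-0.155,0.433,0],
    [-0.357,-0.125,-0.155,0.433,0],
    [-0.361,-0.127,-0.155,0.433,0],
    [-0.361,-0.127,-0.155,0.433,0],
    [-0.361,-0.127,-0.155,0.433,0],
  ],
)

```text
clock: 14.85
tool_pos: [0.4892, -0.0517, 0.2521]
orientation: [-3.142, -0.0, 1.636]
contact_force: [0.2, 0.4, -2.9]
gripper_width: 0.0601
finger_force: 30.0
```

```bash
cat > st.py <<'E'
from h import *
import sys
a=.065;O=np.array([.4956,-.1348]);X=np.array([np.cos(a),np.sin(a)]);Y=np.array([-np.sin(a),np.cos(a)])
def S(P): Q=P[...,:2]-O; return np.stack([Q@X,Q@Y,P[...,2]],-1)*1e3
if __name__=="__main__":
  o=arm.get_obs();i,p,d=snap("wrist",sys.argv[1]);s=S(cloud(i,d))
  print(o["clock"],"tcp",S(o["tool_pos"]).round(1),o["orientation"].round(3),o["gripper_width"].round(4),o["contact_force"].round(1))
  for u in(285,318,350):print(u,[(v,s[v,u].round(0).astype(int).tolist()) for v in range(*map(int,sys.argv[2:5])) if np.isfinite(s[v,u,0])])
E
python3 st.py w13 200 290 8
```

```text
Traceback (most recent call last):
  File "st.py", line 7, in <module>
    print(o["clock"],"tcp",S(o["tool_pos"]).round(1),o["orientation"].round(3),o["gripper_width"].round(4),o["contact_force"].round(1))
                                                                               ^^^^^^^^^^^^^^^^^^^^^^^^
AttributeError: 'float' object has no attribute 'round'
```

```bash
sed -i 's/o\["gripper_width"\].round(4)/o["gripper_width"]/' st.py; python3 st.py w13 200 290 8; python3 st.py w14 250 274 8
```

```text
14.9 tcp [ -1.   83.4 252.1] [-3.142 -0.     1.636] 0.059938411884369464 [-0.3 -0.6 -1. ]
285 [(200, [-34, 96, 66]), (208, [-34, 88, 71]), (216, [-34, 80, 72]), (224, [-35, 69, 62]), (232, [-36, 57, 53]), (240, [-37, 45, 41]), (248, [-23, 84, 201]), (256, [-20, 91, 237]), (264, [-18, 95, 265]), (272, [-17, 97, 281]), (280, [-17, 93, 282]), (288, [-18, 83, 269])]
318 [(200, [1, 96, 67]), (208, [1, 88, 71]), (216, [1, 80, 71]), (224, [1, 69, 61]), (232, [1, 57, 52]), (240, [1, 45, 42]), (248, [0, 85, 202]), (256, [0, 91, 238]), (264, [-1, 96, 266]), (272, [-1, 97, 280]), (280, [-1, 92, 280]), (288, [2, -32, 3])]
350 [(200, [35, 96, 67]), (208, [34, 88, 72]), (216, [35, 79, 70]), (224, [36, 69, 61]), (232, [37, 57, 52]), (240, [37, 48, 53]), (248, [22, 85, 203]), (256, [19, 92, 240]), (264, [16, 96, 266]), (272, [15, 97, 281]), (280, [15, 93, 281]), (288, [16, 84, 271])]
14.95 tcp [ -1.   83.3 252.1] [-3.142 -0.     1.636] 0.06029761920477474 [-0.4  0.1 -2.3]
285 [(250, [-23, 86, 210]), (258, [-20, 92, 244]), (266, [-18, 96, 271])]
318 [(250, [0, 87, 212]), (258, [0, 92, 245]), (266, [-1, 96, 271])]
350 [(250, [22, 86, 211]), (258, [18, 93, 247]), (266, [16, 96, 271])]
```

>>> move_arm(
  moves=[
    [0.005,0.001,0,0,0],
    [0.01,0.001,0,0,0],
    [0.0155,0.001,0,0,0],
    [0.0155,0.001,0.015,0,0],
    [0.0155,0.001,0.035,0,0],
    [0.0155,0.001,0.055,0,0],
    [0.0155,0.001,0.07,0,0],
    [0.0155,0.001,0.078,0,0],
    [0.0155,0.001,0.08,0,0],
    [0.0155,0.001,0.08,0,0],
  ],
)

```text
clock: 16.25
tool_pos: [0.4895, -0.0367, 0.1724]
orientation: [3.141, 0.0, 1.636]
contact_force: [-0.0, -0.5, -1.7]
gripper_width: 0.0604
finger_force: 30.0
```

```bash
python3 st.py w15 170 280 6
```

```text
16.25 tcp [  0.3  98.3 172.4] [3.141 0.    1.636] 0.06041702732940136 [-0.  -0.5 -1.7]
285 [(170, [-31, 143, 0]), (176, [-31, 137, 0]), (182, [-31, 131, 1]), (188, [-31, 125, 1]), (194, [-31, 119, 1]), (200, [-31, 114, 8]), (206, [-28, 114, 39]), (212, [-26, 114, 67]), (218, [-26, 109, 68]), (224, [-26, 104, 66]), (230, [-26, 99, 68]), (236, [-27, 93, 67]), (242, [-25, 94, 87]), (248, [-22, 100, 122]), (254, [-20, 104, 150]), (260, [-18, 108, 172]), (266, [-16, 111, 190]), (272, [-16, 112, 200]), (278, [-16, 109, 201])]
318 [(170, [2, 144, 7]), (176, [2, 143, 55]), (182, [1, 145, 111]), (188, [1, 141, 115]), (194, [1, 137, 114]), (200, [1, 131, 107]), (206, [1, 126, 101]), (212, [1, 120, 93]), (218, [1, 114, 88]), (224, [2, 107, 80]), (230, [2, 100, 72]), (236, [2, 93, 67]), (242, [1, 94, 88]), (248, [1, 100, 123]), (254, [1, 105, 152]), (260, [1, 108, 172]), (266, [1, 111, 191]), (272, [1, 112, 200]), (278, [1, 108, 200])]
350 [(170, [34, 143, 1]), (176, [34, 137, -2]), (182, [34, 131, 0]), (188, [34, 125, 0]), (194, [35, 119, 0]), (200, [34, 114, 6]), (206, [31, 114, 37]), (212, [28, 114, 67]), (218, [29, 109, 68]), (224, [29, 104, 67]), (230, [29, 99, 67]), (236, [29, 94, 68]), (242, [27, 94, 89]), (248, [24, 100, 124]), (254, [21, 105, 151]), (260, [19, 108, 172]), (266, [17, 112, 192]), (272, [16, 112, 201]), (278, [16, 109, 202])]
```

>>> move_arm(
  moves=[
    [0.002,0,0,0,0],
    [0.002,0,0.005,0,0],
    [0.002,0,0.01,0,0],
    [0.002,0,0.013,0,0],
    [0.002,0,0.015,0,0],
    [0.002,0,0.015,0,0],
  ],
)

```text
clock: 17.05
tool_pos: [0.4893, -0.0347, 0.1573]
orientation: [3.142, -0.0, 1.636]
contact_force: [-0.9, 1.3, 3.5]
gripper_width: 0.0604
finger_force: 30.0
```

```bash
python3 st.py w16 218 280 6 | sed -n '1p;3p'
```

```text
17.05 tcp [  0.2 100.3 157.3] [ 3.142 -0.     1.636] 0.06035648747736182 [-0.9  1.3  3.5]
318 [(218, [1, 121, 94]), (224, [1, 115, 89]), (230, [1, 108, 80]), (236, [1, 102, 75]), (242, [1, 98, 78]), (248, [1, 103, 113]), (254, [1, 107, 138]), (260, [1, 111, 159]), (266, [0, 113, 176]), (272, [0, 113, 184]), (278, [0, 111, 185])]
```

The bottom edge is in the groove with light contact. Now I swing the top back along the arc.

>>> move_arm(
  moves=[
    [0.006,0,0.0008,0,0],
    [0.012,0,0.0022,0,0],
    [0.019,0,0.0045,0,0],
    [0.026,0,0.0073,0,0],
    [0.033,0,0.0105,0,0],
    [0.041,0,0.0145,0,0],
    [0.047,0,0.0182,0,0],
    [0.052,0,0.0217,0,0],
    [0.052,0,0.0217,0,0],
  ],
)

```text
clock: 18.23
tool_pos: [0.4863, 0.0183, 0.1357]
orientation: [3.14, -0.001, 1.636]
contact_force: [-0.8, 4.1, 7.3]
gripper_width: 0.0605
finger_force: 30.0
```

```bash
python3 st.py w17 200 290 6 | sed -n '1p;3,4p'
```

```text
18.225 tcp [  0.7 153.4 135.7] [ 3.140e+00 -1.000e-03  1.636e+00] 0.060463417444340715 [-0.8  4.1  7.3]
318 [(200, [2, 174, 0]), (206, [2, 169, 0]), (212, [2, 165, 7]), (218, [2, 159, 9]), (224, [2, 154, 8]), (230, [2, 148, 9]), (236, [2, 143, 10]), (242, [2, 143, 30]), (248, [2, 143, 48]), (254, [2, 143, 62]), (260, [2, 143, 76]), (266, [2, 143, 90]), (272, [1, 167, 164]), (278, [1, 164, 164]), (284, [1, 161, 165])]
350 [(200, [31, 175, 2]), (206, [32, 169, 0]), (212, [32, 163, 0]), (218, [32, 158, 0]), (224, [32, 152, 1]), (230, [32, 146, 0]), (236, [32, 140, 0]), (242, [33, 135, 1]), (248, [33, 128, -1]), (254, [33, 123, 0]), (260, [33, 116, -2]), (266, [32, 114, 11]), (272, [16, 167, 165]), (278, [16, 165, 166]), (284, [17, 161, 164])]
```

>>> move_arm(
  moves=[
    [0.004,0,0.003,0,0],
    [0.0075,0,0.006,0,0],
    [0.0085,0,0.0075,0,0],
    [0.0085,0,0.0075,0,0],
  ],
  squeeze=12,
)

```text
clock: 18.77
tool_pos: [0.485, 0.0257, 0.1276]
orientation: [-3.141, 0.0, 1.636]
contact_force: [0.1, -1.4, 0.1]
gripper_width: 0.0611
finger_force: 12.0
```

```bash
python3 st.py w18 254 296 6 | sed -n '1p;3,4p'
```

```text
18.775 tcp [ -0.2 160.8 127.6] [-3.141  0.     1.636] 0.06111764946753424 [ 0.1 -1.4  0.1]
318 [(254, [1, 143, 32]), (260, [1, 143, 48]), (266, [1, 143, 61]), (272, [0, 174, 155]), (278, [0, 172, 158]), (284, [0, 168, 155]), (290, [0, 162, 151])]
350 [(254, [31, 133, 1]), (260, [31, 126, 0]), (266, [31, 120, 0]), (272, [16, 174, 156]), (278, [16, 172, 157]), (290, [17, 162, 149])]
```

>>> move_arm(
  moves=[
    [0,0,0,0,0.8],
    [0,0,0,0,0.85],
    [0,0,0,0,0.9],
    [0,0,0,0,0.9],
    [0,0,0,0,0.9],
    [0,0,-0.02,0,0.9],
    [0,0,-0.05,0,0.9],
    [0,0,-0.09,0,0.9],
    [0.02,0,-0.12,0,0.9],
    [0.06,0,-0.13,0,0.5],
    [0.08,0,-0.13,0,0],
    [0.08,0,-0.13,0,0],
    [0.08,0,-0.13,0,0],
    [0.08,0,-0.13,0,0],
    [0.08,0,-0.13,0,0],
    [0.08,0,-0.13,0,0],
  ],
)

```text
clock: 20.82
tool_pos: [0.48, 0.1053, 0.2579]
orientation: [-3.142, -0.0, 1.635]
contact_force: [0.7, 0.2, -0.0]
gripper_width: 0.015
finger_force: 0.0
```

```bash
python3 st.py w19 180 280 6
python3 - <<'E'
from st import *
i,p,d=snap("top","t19");s=S(cloud(i,d))
ok=(abs(s[...,0])<10)&(s[...,1]>60)&(s[...,1]<200)&(s[...,2]>60)
q=s[ok];q=q[np.argsort(q[:,1])];print(q[::6,1:].round(0).astype(int).tolist())
E
```

```text
20.825 tcp [1.000e-01 2.406e+02 2.579e+02] [-3.142 -0.     1.635] 0.01503766566188381 [ 0.7  0.2 -0. ]
285 [(180, [-38, 266, 0]), (186, [-38, 258, 0]), (192, [-38, 251, 2]), (198, [-39, 243, 0]), (204, [-39, 236, 1]), (210, [-39, 228, 0]), (216, [-39, 220, 1]), (222, [-39, 212, 0]), (228, [-40, 204, 0]), (234, [-40, 197, 1]), (240, [-40, 189, 0]), (246, [-40, 180, 0]), (252, [-40, 173, 1]), (258, [-40, 164, 1]), (264, [-16, 259, 288]), (270, [-15, 259, 296]), (276, [-14, 259, 305])]
318 [(180, [3, 265, -2]), (186, [3, 258, -1]), (192, [3, 251, 0]), (198, [3, 243, 0]), (204, [3, 236, 0]), (210, [3, 228, 1]), (216, [3, 220, -1]), (222, [3, 213, 1]), (228, [3, 204, 0]), (234, [3, 197, 0]), (240, [3, 189, 0]), (246, [3, 180, 0]), (252, [3, 172, -1]), (258, [3, 166, 4]), (264, [3, 159, 9]), (270, [3, 150, 7]), (276, [3, 143, 11])]
350 [(180, [42, 265, 0]), (186, [42, 258, -1]), (192, [42, 251, 2]), (198, [42, 243, 1]), (204, [43, 236, 1]), (210, [43, 228, 2]), (216, [43, 220, -2]), (222, [43, 212, 0]), (228, [44, 204, -1]), (234, [44, 197, 2]), (240, [44, 188, -1]), (246, [44, 180, -1]), 
[... 511 characters left out ...]
26], [142, 134], [142, 128], [145, 133], [147, 133], [149, 137], [150, 134], [152, 144], [154, 144], [156, 148], [157, 149], [159, 148], [161, 152], [163, 150], [164, 156], [166, 154], [168, 159], [170, 156], [171, 156], [173, 156], [175, 570], [175, 562], [176, 580], [176, 580], [176, 560], [177, 585], [177, 574], [178, 591], [179, 586], [179, 589], [180, 591], [180, 606], [181, 592], [182, 612], [182, 602], [183, 602], [183, 607], [185, 603], [185, 604], [185, 607], [186, 606], [186, 606], [188, 603], [188, 604], [189, 605], [189, 609], [191, 611], [191, 607], [192, 611], [192, 600], [194, 607], [194, 610], [194, 598], [195, 607], [195, 600], [197, 607], [197, 600], [198, 599], [200, 591]]
```

The plate leans at about 48° with its top at station (y 173, z 156), released. Next I tip it over from behind with closed fingers.

>>> move_arm(
  moves=[
    [-0.02,0,0.04,0,0],
    [-0.024,0,0.09,0,0],
    [-0.024,0,0.13,0,0],
    [-0.024,0,0.139,0,0],
    [-0.04,0,0.139,0,0],
    [-0.054,0,0.139,0,0],
    [-0.066,0,0.139,0,0],
    [-0.078,0,0.139,0,0],
    [-0.09,0,0.139,0,0],
    [-0.102,0,0.139,0,0],
    [-0.114,0,0.139,0,0],
    [-0.126,0,0.139,0,0],
    [-0.138,0,0.139,0,0],
    [-0.15,0,0.139,0,0],
    [-0.162,0,0.139,0,0],
    [-0.168,0,0.135,0,0],
    [-0.168,0,0.135,0,0],
  ],
)

```text
clock: 23.05
tool_pos: [0.4912, -0.0625, 0.1233]
orientation: [3.141, 0.0, 1.635]
contact_force: [0.9, -0.2, 0.2]
gripper_width: 0.0006
finger_force: 0.0
```

```bash
cat > look.py <<'E'
from st import *
for n in("top","scene"):
  i,p,d=snap(n,n+sys.argv[1]);s=S(cloud(i,d))
  for y0 in range(-150,180,15):
    k=(abs(s[...,0])<20)&(s[...,1]>=y0)&(s[...,1]<y0+15)&(s[...,2]<220)
    if k.sum()>2:print(n,y0,k.sum(),np.percentile(s[k][:,2],[5,50,95]).round(0),end=" ;")
  print()
E
python3 look.py 20
```

```text
top -150 89 [15. 23. 31.] ;top -135 81 [14. 19. 23.] ;top -120 85 [15. 19. 23.] ;top -105 80 [14. 18. 23.] ;top -90 84 [15. 19. 23.] ;top -75 83 [15. 19. 23.] ;top -60 53 [15. 19. 23.] ;top 105 8 [79. 87. 93.] ;top 135 35 [  6.  11. 114.] ;top 150 85 [ 1.  8. 13.] ;top 165 75 [-4.  0.  5.] ;
scene -150 81 [15. 22. 28.] ;scene -135 74 [15. 18. 21.] ;scene -120 76 [14. 17. 21.] ;scene -105 72 [14. 18. 21.] ;scene -90 76 [14. 17. 21.] ;scene -75 73 [13. 17. 21.] ;scene -60 69 [14. 18. 22.] ;scene -45 75 [15. 18. 22.] ;scene -30 86 [ 1.  6. 21.] ;scene -15 70 [1. 5. 9.] ;scene 0 74 [ 6. 12. 20.] ;scene 15 70 [19. 26. 32.] ;scene 30 75 [32. 38. 46.] ;scene 45 77 [45. 51. 58.] ;scene 60 79 [57. 64. 69.] ;scene 75 79 [66. 72. 76.] ;scene 90 93 [15. 73. 81.] ;scene 105 124 [ 8. 86. 97.] ;scene 120 204 [  7.  79. 111.] ;scene 135 130 [  6.  52. 116.] ;scene 150 75 [ 0.  8. 12.] ;scene 165 70 [-2.  1.  4.] ;
```

The plate lies flat in the case with its top at z≈18 mm (4 + 14), ribs down. Now I close the cover.

>>> move_arm(
  moves=[
    [-0.05,0.037,-0.02,0,0.6],
    [-0.1,0.073,-0.02,0,0.6],
    [-0.137,0.1,-0.02,0,0.6],
    [-0.137,0.1,-0.02,0,0.6],
    [-0.137,0.1,0.03,0,0.6],
    [-0.137,0.1,0.07,0,0.6],
    [-0.137,0.1,0.095,0,0.6],
    [-0.137,0.1,0.105,0,0.6],
    [-0.137,0.1,0.105,0,0],
    [-0.137,0.1,0.105,0,0],
    [-0.137,0.1,0.105,0,0],
    [-0.137,0.1,0.105,0,0],
    [-0.137,0.1,0.105,0,0],
  ],
  squeeze=25,
)

```text
clock: 24.78
tool_pos: [0.5999, -0.1924, 0.0184]
orientation: [3.141, 0.0, 1.636]
contact_force: [0.1, 0.4, 5.5]
gripper_width: 0.0139
finger_force: 25.0
```

>>> move_arm(
  moves=[
    [0,-0.01,0,0,0],
    [0,-0.025,0,0,0],
    [0,-0.04,0,0,0],
    [0,-0.055,0,0,0],
    [0,-0.07,0,0,0],
    [0,-0.085,0,0,0],
    [0,-0.095,0,0,0],
    [0,-0.1,0,0,0],
    [0,-0.103,0,0,0],
    [0,-0.103,0,0,0],
  ],
)

```text
clock: 26.02
tool_pos: [0.5006, -0.199, 0.0186]
orientation: [3.133, 0.002, 1.635]
contact_force: [32.5, 14.8, -20.1]
gripper_width: 0.0139
finger_force: 25.0
```

>>> move_arm(
  moves=[
    [0,0.0025,0,0,0],
    [0,0.0025,0,0,0.4],
    [0,0.0025,0,0,0.4],
    [0,0.0025,0,0,0.4],
    [0,0.0025,0,0,0.4],
    [0,0.0025,-0.05,0,0.4],
    [0,0.0025,-0.1,0,0.4],
    [0,0.0025,-0.16,0,0.4],
    [0,0.0025,-0.21,0,0.4],
    [0,0.0025,-0.23,0,0.4],
    [0,0.0025,-0.23,0,0.4],
  ],
)

```text
clock: 27.4
tool_pos: [0.4999, -0.1992, 0.2492]
orientation: [3.139, 0.001, 1.636]
contact_force: [-0.4, 0.1, 0.5]
gripper_width: 0.0361
finger_force: 0.0
```

Run:
```python
from st import *
i,p,d=snap("wrist","w30");P=cloud(i,d);Z=P[...,2];s=S(P)
hm=(abs(s[...,0])<40)&(abs(s[...,1]+65)<45)&(Z>.045)&(Z<.065)
w=s[hm];print("handle",hm.sum(),cv2.minAreaRect(w[:,:2].astype(np.float32)))
print(arm.get_obs()["contact_force"])
cv2.imwrite("pics/w30.png",p)
```

```text
handle 660 ((-0.602752685546875, -64.6861343383789), (55.82982635498047, 13.155028343200684), 89.77588653564453)
[-0.79344113 -0.14119553 -0.87818885]
```

View pics/w30.png

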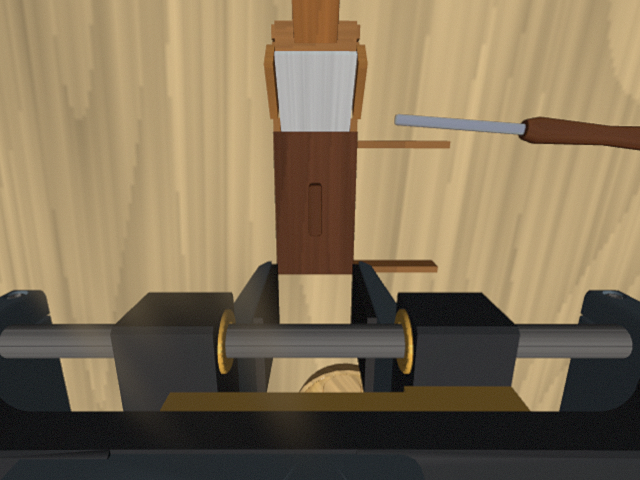

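The cover (274-356, 132-273) sits squarely on the case. Its handle is at station x ≈ 0, so it is fully shut, and the ramp and groove are empty. Handing in.

```bash
python3 -c "
from cell import arm
print(arm.finish_job())"
```

```text
the job is handed in; nothing more can be done
None
```

The middle-sized plate is in its case, ribs down, with the cover slid fully shut; the bowl, wax jar and gouge were not touched, and the job was handed in at about 27 s on the robot's clock.

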